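# Pop the tile and trap it

## Robot

A 6-joint arm with a two-finger parallel gripper is mounted at the origin on the work surface. World frame = base frame: x ahead of the robot, y to its left, z up, the work surface at z = 0. Lengths are in mm, angles in rad, forces in N, time in s.
With the tool pointing down it reaches from about 425 to 1125 mm from the base axis. Payload 14.9 kg.
Tool frame: the origin (TCP) lies at the very end of the fingers, on their centre line; the grasp point (between the pads) lies 19 mm behind it (env.tcp_to_grasp is the distance from the TCP to the grasp point, in mm); z points along the fingers, y is the line along which they close (so a half turn about z gives the same grasp; the last joint's range is limited). The gripper opens to 91 mm and grips with 3 to 60 N. Pads are 32 mm wide; open, the fingers measure 118 mm over their backs; the gripper's body (76 mm by 178 mm) begins 60 mm behind the grasp point.
Start: joints at [1.307, 0.379, 1.734, -0, 1.028, -0.033], TCP at [160.136, 681.45, 213.932] pointing down, gripper open.
Joint ranges: [-2.77, 2.77], [-0.74, 2.19], [0, 2.66], [-1.06, 4.2], [0.31, 2.87], [-3.08, 3.08]. Speed limits (rad/s): [1.89, 1.89, 2.39, 3.14, 3.14, 3.14].

## Interface

Orientations are given as [roll, pitch, yaw] about the fixed x, y, z axes, in that order (R = Rz(yaw) Ry(pitch) Rx(roll)).
In Python, from plant import env, viewer, ticket gives the robot as it stands.
- The arm moves only by the tool apply_moves, never from a script. Its argument "motion" is text: rows parted by semicolons, each of 7 numbers parted by spaces: the shift along the world's x, y, z in m, then the turn, a rotation vector about the world's x, y, z in degrees, then the finger opening in m, from 0 to 0.0912. In form: x y z ax ay az claw; .... A call has 1 to 12 rows; each row shifts and turns the commanded pose from where the row before left it; what a row does not reach is not made up. A row lasts 1/10 s, in which the tool goes at most 50 mm and 8.59 degrees, less where a joint would pass 70% of its speed; a pose out of reach is approached as far as the arm can. A call is refused whole if a number of a shift passes 0.05 or a number of a turn 8.59, either way. A call with a gripper value outside its range is refused whole. The fingers move at their own pace and stop on an object; "newtons" is the grip in N (left out, the last holds). Time passes only in rows, so rows that do not move let the fingers close. It gives the time, the measured TCP pose, the force, the opening and the grip force at its end, in the units of the state.
- env.sense(): the state, without advancing time (a new reading comes with each control period).
- viewer.read_camera(name): name is "side" or "top" or "wrist"; returns the picture (400x640x3 uint8, blue, green, red); there is no depth.
- viewer.get_calibration(name): a dict with "camera_matrix" (3x3 intrinsics, pixels), "k1" (the pictures are not rectified: a ray, as slopes to the right and down, at radius r is drawn at 1 + k1 r^2 times it, then the intrinsics apply), "cam_to_world" (4x4, takes a point from camera to world coordinates). Camera axes: x right, y down, z forward; pixel columns grow to the right and rows downward; lengths in mm; the calibration is good to about 2 mm. A picture is of the moment at which its call begins: read the wrist's pose just before it. get_calibration takes no time and is no camera call; for the wrist camera it gives the pose at the moment of the call.
- ticket.sign_off(): hands the job in; it is judged then, once.
The state is a dict: "t": time; "q": joint angles; "qvel": joint speeds; "effort": joint torques, N m; "ee_pos": TCP position; "orientation": TCP orientation; "wrist_force": force on the tool from outside, world axes, zero at the start; "wrist_torque": the same for the moment, N m; "width": finger opening in mm; "grasp_force": force on a finger pad.
Only numpy, scipy, OpenCV 4.12 (cv2) and the standard library are available. Lean on these libraries where they do the work, as an engineer would, in place of code of your own. Each camera call takes 0.05 s, during which the arm holds its last target. There are 200 camera calls.

## Task

Press the long bar of the ejector jig all the way down with one finger so that the fired tile pops out of its nest, and with the other finger trap the tile on the chute before it slides off the lower end. Finish while holding it so: bar still down, tile at rest against the other finger. Grasp and lift nothing, and leave everything else on the table where it stands.

Things in the scene. Friction and masses are not known exactly. Their poses are not given: they have to be found in the camera images.
- chute: Sloped slide of the fixed jig: polished steel floor, grey side walls. Origin: centre of the floor's open lower end, 25 mm above the table. Own x runs up the slope (22 deg), y level across it towards the press bar, z square to the floor. Open run x 0 to 128 mm; inside width 52 mm; walls 6 mm thick, 14 mm above the floor. Tile slides freely here: 60 mm in about 0.2 s, and off the lower end if not stopped.
- nest (a point): Middle of the nest's mouth, level with the chute floor, axes as chute. The nest is a recess 6 mm deep in the chute, chute x 128 to 192 mm, where the tile lies; behind it an end stop (to x 200 mm, 18 mm above the floor line). Its brass bottom plate rises 0.8 mm per mm of bar travel, so the tile clears the step at about 7.5 mm of bar travel and slides off down the chute at once.
- bar_top (a point): Centre of the top of the press bar, flat aluminium, 80 x 34 x 8 mm, parallel to the chute floor and beside its open run (when up: chute x 24 to 104, y 36 to 70 mm). Axes as chute. Its top is 15 mm above the line of the chute floor when up, 6 mm when fully down: a second finger of equal length over the chute then ends 6 mm clear of the floor, in the way of the tile.
- bar (a joint): How far the press bar is down, m: 0 up, 0.010 fully down at its stop; it moves straight down (vertical). Spring: 3 N at first, about 7 to 9 N at the end of its travel; it comes up again when let go.
- tile_center (a point): Centre of the fired clay tile that lies in the nest, terracotta with a round boss on top, 56 (along the chute) x 46 x 26 mm thick, about 150 g, loose. Its x points up the slope, z square to the floor. In the nest it is at chute x about 156 mm, z 7 mm; on the open run at z 13 mm.
- spare_tile_center (a point): Centre of a like tile that lies flat on the table beside the jig; not to be disturbed.
- stamp: Turned wooden hand stamp, 32 mm across, 56 mm tall, standing beside the jig; origin under its centre; not to be disturbed.
- bowl: Small terracotta bowl, 90 mm across, 38 mm tall, near the jig on the bar's side; origin under its centre; not to be disturbed.
- cup: Terracotta cup, 72 mm across, 85 mm tall, origin under its centre; not to be disturbed.
- jar: Amber glass jar with a white cap, 70 mm across, 85 mm tall, origin under its centre; not to be disturbed.
- brush: Brush lying on the table; not to be disturbed.
- bull: Terracotta bull figure, about 95 mm long and tall, origin under its middle; not to be disturbed.
Not all that is in view belongs to the job. Leave any pink look-alike of the part that bears chute alone.

How it is judged:
By the outcome, as a careful person would: the job done as asked, in the order asked, and still so for the second after the job is handed in, while the arm keeps its last pose, push and grip.
It also fails if it takes over 34 s, if anything falls off the work surface, if the arm or the gripper's body presses on something with over 40 N, if the wrist force passes 120 N, or if a joint passes its speed limit or range.

## Working session

There is one attempt and no reset: what is moved stays moved. The work goes in short steps, Python scripts to look and compute and a tool call to move; the robot and the scene stay as the last step left them, time stands still between calls to the robot, and variables do not carry over. Pictures are saved under pics/ and viewed, at most 10 in all, crops included, and the job is handed in when it is done.

Besides the shell and the picture viewer there is one more tool, called after "Call:" as name(argument=value, ...) on one line, values as JSON. apply_moves: Moves the arm, as the interface text tells. Its arguments: {"type":"object","properties":{"motion":{"type":"string"},"newtons":{"type":"number"}},"required":["motion"]}

```bash
mkdir -p pics; ls
python3 - <<'E'
from plant import env, viewer
import cv2,numpy as np
for n in ("top","side"):
    im=viewer.read_camera(n); cv2.imwrite(f"pics/{n}0.png",im)
    c=viewer.get_calibration(n); print(n,c)
s=env.sense(); print(s)
E
```

```text
pics
top {'camera_matrix': array([[377.29600709,   0.        , 319.06973703],
       [  0.        , 377.29600709, 204.11451555],
       [  0.        ,   0.        ,   1.        ]]), 'k1': -0.05058848429013319, 'cam_to_world': array([[ 2.88723018e-02, -9.85895964e-01,  1.64850046e-01,
         3.59483155e+02],
       [-9.99582764e-01, -2.83401075e-02,  5.57996600e-03,
        -1.88044403e+01],
       [-8.29397934e-04, -1.64942371e-01, -9.86302857e-01,
         9.94396956e+02],
       [ 0.00000000e+00,  0.00000000e+00,  0.00000000e+00,
         1.00000000e+00]])}
side {'camera_matrix': array([[369.02200599,   0.        , 315.54664361],
       [  0.        , 369.02200599, 195.18500604],
       [  0.        ,   0.        ,   1.        ]]), 'k1': -0.07002914782270724, 'cam_to_world': array([[ 9.32962236e-01, -2.17745294e-01,  2.86650401e-01,
         2.34305944e+02],
       [-3.59671052e-01, -5.31188796e-01,  7.67121371e-01,
        -7.37729348e+02],
       [-1.47715873e-02, -8.18795121e-01, -5.73895766e-01,
         6.38957096e+02],
       [ 0.00000000e+00,  0.00000000e+00,  0.00000000e+00,
         1.00000000e+00]])}
{'t': 0.1, 'q': array([ 1.30672940e+00,  3.79369176e-01,  1.73470432e+00, -3.78030812e-06,
        1.02848131e+00, -3.33450607e-02]), 'qvel': array([-0.00093973, -0.00234777, -0.00048202,  0.00022697,  0.00145934,
       -0.00026871]), 'effort': array([-1.97723704e-03, -7.65035677e+01, -4.35292411e+01,  6.51962869e-02,
        3.97639477e-02, -4.71630688e-05]), 'ee_pos': array([160.02407106, 681.11227754, 213.3536588 ]), 'orientation': array([-3.14063093e+00, -2.88428945e-05,  2.91087272e+00]), 'wrist_force': array([-0.16218272, -0.17622958,  0.2462368 ]), 'wrist_torque': array([ 0.02313724,  0.06350832, -0.00301159]), 'grasp_force': 0.0, 'width': 91.24604634503412}
```

View pics/top0.png

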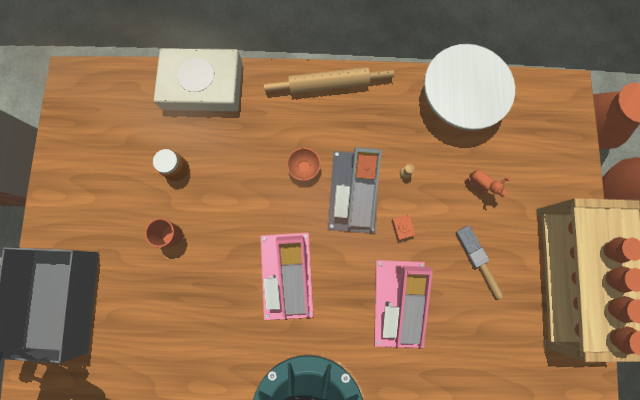

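View pics/side0.png

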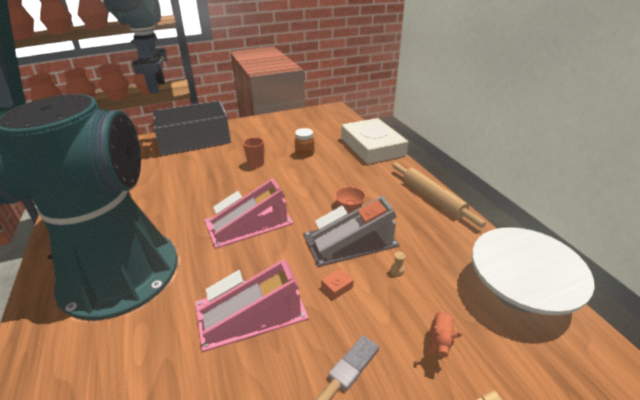

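The grey jig is the target: in the top view it spans about (330-380, 150-233), with the nest and tile at the far end, near (367,167). Its bar is at (342,202), on the +y side. In the side view the jig is at (350,230). Next I'll measure the bar, tile and chute by colour.

```bash
cat > h.py <<'E'
import cv2,numpy as np
from plant import env, viewer
def ray(n,uv):
    c=viewer.get_calibration(n);K=c["camera_matrix"]
    d=np.array([c["k1"],0,0,0.])
    p=cv2.undistortPoints(np.float64(uv).reshape(-1,1,2),K,d).reshape(-1,2)
    T=c["cam_to_world"]; D=np.c_[p,np.ones(len(p))]@T[:3,:3].T
    return T[:3,3],D/np.linalg.norm(D,axis=1)[:,None]
def plane(n,uv,z):
    o,D=ray(n,uv); return o+D*((np.asarray(z,float)-o[2])/D[:,2])[:,None]
def tri(a,b):
    (o1,d1),(o2,d2)=ray("top",[a]),ray("side",[b]); d1=d1[0];d2=d2[0]
    s=np.linalg.lstsq(np.c_[d1,-d2],o2-o1,rcond=None)[0]
    p,q=o1+s[0]*d1,o2+s[1]*d2
    return (p+q)/2,np.linalg.norm(p-q)
def blobs(im,roi,cond,minA=30):
    x0,y0,x1,y1=roi; h=cv2.cvtColor(im,cv2.COLOR_BGR2HSV)[y0:y1,x0:x1]
    m=cond(h[...,0].astype(int),h[...,1].astype(int),h[...,2].astype(int)).astype(np.uint8)
    out=[]
    for c in cv2.findContours(m,cv2.RETR_EXTERNAL,cv2.CHAIN_APPROX_NONE)[0]:
        if cv2.contourArea(c)<minA: continue
        c=c+np.array([x0,y0]); r=cv2.minAreaRect(c); M=cv2.moments(c)
        out.append((cv2.contourArea(c),(M["m10"]/M["m00"],M["m01"]/M["m00"]),cv2.boxPoints(r)))
    return out
E
python3 - <<'E'
from h import *
t=cv2.imread("pics/top0.png"); s=cv2.imread("pics/side0.png")
white=lambda h,S,v:(S<45)&(v>185)
red=lambda h,S,v:((h<9)|(h>174))&(S>120)&(v>90)
for n,im,roi in(("top",t,(322,140,390,240)),("side",s,(300,195,400,270))):
    for nm,c in(("white",white),("red",red)):
        for b in blobs(im,roi,c): print(n,nm,b[0],np.round(b[1],1),np.round(b[2],1).tolist())
a=cv2.resize(t[140:240,320:420],None,fx=5.5,fy=5.5,interpolation=cv2.INTER_CUBIC)
b=cv2.resize(s[190:270,300:400],None,fx=5.5,fy=5.5,interpolation=cv2.INTER_CUBIC)
cv2.imwrite("pics/ctop.png",a);cv2.imwrite("pics/cside.png",b)
E
```

```text
top white 330.5 [341.4 200.7] [[333.6000061035156, 215.10000610351562], [336.79998779296875, 184.39999389648438], [349.1000061035156, 185.60000610351562], [346.0, 216.39999389648438]]
side white 251.5 [331.1 216.7] [[314.8999938964844, 221.0], [342.1000061035156, 205.0], [346.79998779296875, 213.0], [319.6000061035156, 229.0]]
side red 284.5 [371.1 210.8] [[357.79998779296875, 210.1999969482422], [378.20001220703125, 198.89999389648438], [385.0, 211.1999969482422], [364.6000061035156, 222.5]]
side red 228.0 [350.  199.6] [[336.0, 195.0], [364.0, 195.0], [364.0, 207.0], [336.0, 207.0]]
```

View pics/ctop.png

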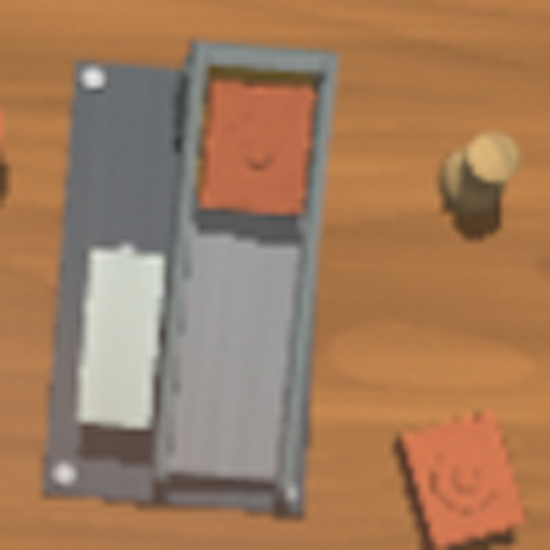

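View pics/cside.png

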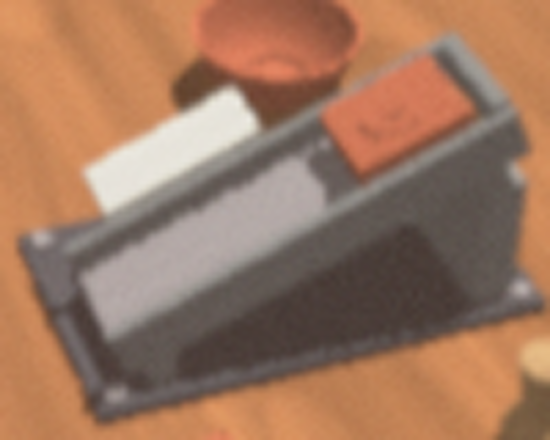

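The top crop shows the bar quad at crop (90,248), (163,255), (152,428), (78,423) and the tile at (212,82), (315,85), (303,213), (200,208). The floor's lower end runs about (160,475) to (275,480). In the side crop the bar quad is (237,88), (262,127), (108,213), (84,172).

```bash
cat >> h.py <<'E'
S,C=np.sin(np.radians(22)),np.cos(np.radians(22))
hz=lambda x,z:25+x*S+z*C
E
python3 - <<'E'
from h import *
f=lambda P,o:(np.array(P,float)+.5)/5.5-.5+np.array(o)
bt=f([(90,248),(163,255),(152,428),(78,423)],(320,140)); bs=f([(237,88),(262,127),(108,213),(84,172)],(300,190))
# upper-left, upper-right, lower-right, lower-left
B=plane("top",bt,[hz(104,15)]*2+[hz(24,15)]*2); print("bar top",B.round(1).tolist(),B.mean(0))
print("side plane",plane("side",bs,[hz(104,15)]*2+[hz(24,15)]*2).mean(0))
for a,b in zip(bt,bs): p,e=tri(a,b); print(p.round(1),round(e,1))
u=(B[0]+B[1]-B[2]-B[3])/2; print("len",np.linalg.norm(u),"wid",np.linalg.norm(B[0]-B[1]),np.linalg.norm(B[3]-B[2]),"yaw",np.arctan2(u[1],u[0]))
T=plane("top",f([(212,82),(315,85),(303,213),(200,208)],(320,140)),[hz(184,20)]*2+[hz(128,20)]*2)
print("tile",T.round(1).tolist(),T.mean(0)); u=(T[0]+T[1]-T[2]-T[3])/2;print(np.linalg.norm(u),np.arctan2(u[1],u[0]))
F=plane("top",f([(160,475),(278,480)],(320,140)),[25,25]);print("floor end",F,F.mean(0))
# side tile & base plate
Q=plane("top",f([(78,63),(45,493)],(320,140)),[4,4]);d=Q[0]-Q[1];print("base",Q,np.arctan2(d[1],d[0]))
W=plane("top",f([(333,55),(195,43)],(320,140)),[hz(200,18)]*2);print("stop end",W)
E
```

```text
bar top [[562.8, -54.1, 77.9], [560.5, -87.2, 77.9], [485.6, -85.6, 47.9], [487.0, -51.5, 47.9]] [523.99860877 -69.62254957  62.8825798 ]
side plane [523.88122953 -70.59381022  62.8825798 ]
[563.2 -54.2  75.6] 0.1
[560.6 -87.2  77.2] 0.2
[485.8 -85.6  49. ] 0.6
[487.4 -51.6  46.7] 0.4
len 81.12208622206548 wid 33.109038983487196 34.10188919670052 yaw -0.027520921139612638
tile [[631.6, -105.0, 112.5], [631.6, -150.6, 112.5], [578.6, -148.4, 91.5], [579.5, -102.4, 91.5]] [ 605.33038919 -126.60486015  101.98230566]
56.677161684607384 -0.04558016775272535
floor end [[ 466.57352343  -91.37035704   25.        ]
 [ 465.77665972 -146.81633694   25.        ]] [ 466.17509157 -119.09334699   25.        ]
base [[672.91757945 -49.06284957   4.        ]
 [458.67014738 -38.04003715   4.        ]] -0.05140365952184371
stop end [[ 644.32830186 -157.86556321  116.61062807]
 [ 647.97354192  -96.96468312  116.61062807]]
```

Bar, tile and floor agree to about 2 mm: chute origin about (468,-120,25), yaw about -0.045 rad. The final TCP should be near (510,-95,48), tilted 22° and open 42 mm. I'll travel there at a safe height.

Call:
apply_moves(motion="0.036 -0.025 0 0 0 1.325 0.042; 0.036 -0.025 0 0 0 1.325 0.042; 0.036 -0.025 0 0 0 1.325 0.042; 0.036 -0.025 0 0 0 1.325 0.042; 0.036 -0.025 0 0 0 1.325 0.042; 0.036 -0.025 0 0 0 1.325 0.042; 0.036 -0.025 0 0 0 1.325 0.042; 0.036 -0.025 0 0 0 1.325 0.042; 0.02 -0.035 0 0 0 0 0.042; 0.02 -0.035 0 0 0 0 0.042; 0.02 -0.035 0 0 0 0 0.042; 0.02 -0.035 0 0 0 0 0.042")

```text
t: 1.3
ee_pos: [528.6, 339.8, 213.7]
orientation: [-3.141, -0.0, 3.096]
wrist_force: [0.7, -0.2, -0.5]
width: 41.6
grasp_force: 0.0
```

Call:
apply_moves(motion="0.02 -0.035 0 0 0 0 0.042; 0.02 -0.035 0 0 0 0 0.042; 0.02 -0.035 0 0 0 0 0.042; 0.01 -0.035 0 0 0 0 0.042; 0 -0.037 0 0 0 0 0.042; -0.006 -0.037 0 0 0 0 0.042; -0.006 -0.037 0 0 0 0 0.042; -0.006 -0.037 0 0 0 0 0.042; -0.006 -0.037 0 0 0 0 0.042; -0.006 -0.037 0 0 0 0 0.042; 0 0 0 0 0 0 0.042; 0 0 0 0 0 0 0.042")

```text
t: 2.5
ee_pos: [568.0, -21.0, 213.8]
orientation: [3.141, -0.0, 3.094]
wrist_force: [-0.3, 0.4, -0.0]
width: 42.2
grasp_force: 0.0
```

Call:
apply_moves(motion="-0.0145 -0.0185 -0.015 -0.25 -5.495 0 0.042; -0.0145 -0.0185 -0.015 -0.25 -5.495 0 0.042; -0.0145 -0.0185 -0.015 -0.25 -5.495 0 0.042; -0.0145 -0.0185 -0.015 -0.25 -5.495 0 0.042; 0 0 0 0 0 0 0.042; 0 0 0 0 0 0 0.042")

```text
t: 3.1
ee_pos: [510.0, -94.0, 153.8]
orientation: [3.141, 0.383, 3.095]
wrist_force: [0.9, 0.5, 0.4]
width: 42.0
grasp_force: 0.0
```

Run:
```python
from h import *
from scipy.spatial.transform import Rotation as R
s=env.sense();print(s["q"].round(3),s["ee_pos"].round(1)); print(R.from_euler("xyz",s["orientation"]).as_matrix().round(3))
cv2.imwrite("pics/side1.png",cv2.resize(viewer.read_camera("side")[120:280,230:430],None,fx=3,fy=3,interpolation=cv2.INTER_CUBIC))
```

```text
[-0.271  0.056  2.322  0.218  0.398 -1.981] [510.  -94.  153.8]
[[-0.927  0.046  0.373]
 [ 0.043  0.999 -0.016]
 [-0.374  0.001 -0.928]]
```

View pics/side1.png

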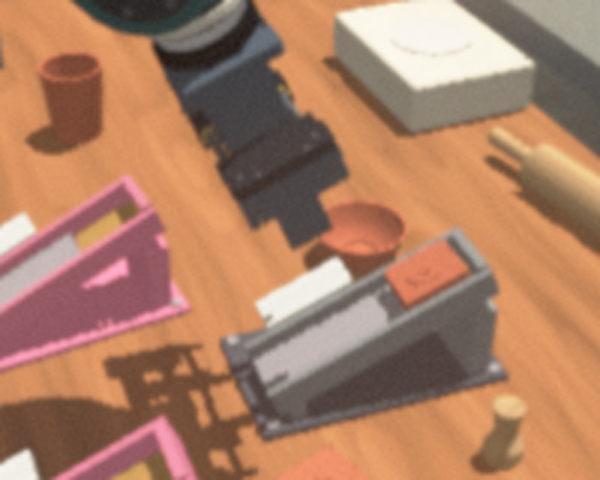

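The tilted gripper, its fingertips near crop (310,240), hangs over the lower half of the jig, clear of everything. Next I descend to just above the bar.

Call:
apply_moves(motion="0 -0.001 -0.02 0 0 0 0.042; 0 0 -0.02 0 0 0 0.042; 0 0 -0.02 0 0 0 0.042; 0 0 -0.02 0 0 0 0.042; 0 0 -0.006 0 0 0 0.042; 0 0 0 0 0 0 0.042; 0 0 0 0 0 0 0.042")

```text
t: 3.85
ee_pos: [513.2, -100.4, 92.2]
orientation: [3.123, 0.352, 3.097]
wrist_force: [-0.2, 0.7, 0.6]
width: 41.9
grasp_force: 0.0
```

Run:
```python
from h import *
s=env.sense();print(s["q"].round(3),s["ee_pos"].round(1),s["orientation"].round(3),s["wrist_force"].round(1))
a=cv2.resize(viewer.read_camera("side")[170:270,280:420],None,fx=3.9,fy=3.9,interpolation=cv2.INTER_CUBIC)
b=cv2.resize(viewer.read_camera("wrist"),(624,390))
cv2.imwrite("pics/s2.png",a); cv2.imwrite("pics/w2.png",b)
```

```text
[-0.29   0.203  2.311  0.343  0.307 -2.13 ] [ 513.2 -100.4   92.2] [3.123 0.352 3.097] [-0.2  0.7  0.6]
```

View pics/s2.png

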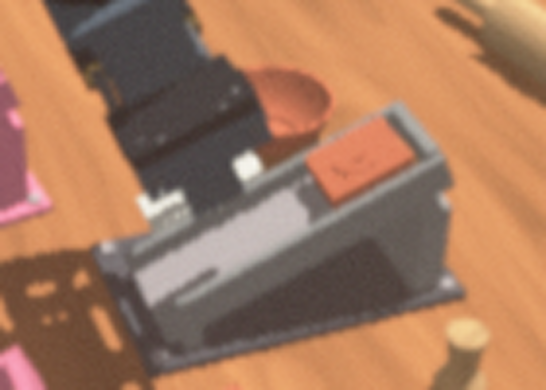

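View pics/w2.png

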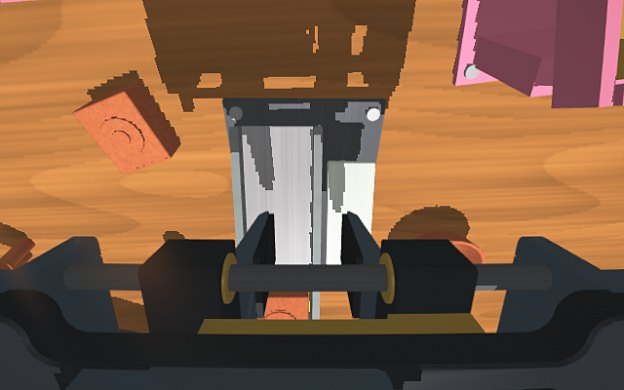

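The lower end of wrist joint 5 (0.31 rad) stopped the motion at z=92 and spoiled the tilt slightly. In the views the fingers straddle the chute wall correctly, with one over the bar and one over the floor. A tilt of 10° will do just as well: the fingers' upslope edge presses the bar. I'll work out that correction.

```bash
cat >> h.py <<'E'
from scipy.spatial.transform import Rotation as R
def need(pos,tilt,yaw=np.pi-0.045):
    s=env.sense(); a=R.from_euler("xyz",s["orientation"]); b=R.from_euler("xyz",[np.pi,np.radians(tilt),yaw])
    print("q",s["q"].round(3),"ee",s["ee_pos"].round(1)); print("shift",(np.array(pos)-s["ee_pos"]).round(1),"turn",np.degrees((b*a.inv()).as_rotvec()).round(2))
E
python3 -c "
from h import *
need([512.4,-95.2,85],10)"
```

```text
q [-0.291  0.202  2.312  0.343  0.307 -2.13 ] ee [ 512.9 -100.5   92.2]
shift [-0.5  5.3 -7.2] turn [-0.57 10.18 -0.27]
```

Call:
apply_moves(motion="0 0.0025 0 -0.28 5.1 -0.13 0.042; 0 0.0025 0 -0.28 5.1 -0.13 0.042; 0 0 -0.007 0 0 0 0.042; 0 0 0 0 0 0 0.042; 0 0 0 0 0 0 0.042")

```text
t: 4.45
ee_pos: [511.6, -95.5, 84.0]
orientation: [3.141, 0.174, 3.096]
wrist_force: [-0.4, -0.3, -0.5]
width: 41.9
grasp_force: 0.0
```

```bash
python3 -c "
from h import *
need([512.4,-95.2,68],10)"
```

```text
q [-0.248  0.251  2.232  0.076  0.49  -1.838] ee [511.6 -95.5  84. ]
shift [  0.8   0.3 -16. ] turn [-0.06 -0.04  0.01]
```

Call:
apply_moves(motion="0.0005 0 -0.01 0 0 0 0.042; 0 0 -0.008 0 0 0 0.042; 0 0 0 0 0 0 0.042; 0 0 0 0 0 0 0.042")

```text
t: 4.85
ee_pos: [512.7, -95.7, 66.1]
orientation: [3.141, 0.173, 3.096]
wrist_force: [-0.5, -1.2, -0.2]
width: 42.0
grasp_force: 0.0
```

Call:
apply_moves(motion="0 0 -0.002 0 0 0 0.042; 0 0 -0.002 0 0 0 0.042; 0 0 -0.002 0 0 0 0.042; 0 0 0 0 0 0 0.042")

```text
t: 5.25
ee_pos: [513.4, -95.8, 60.7]
orientation: [3.141, 0.174, 3.096]
wrist_force: [-0.3, -0.4, 5.3]
width: 42.2
grasp_force: 2.4
```

Contact came at about z=62, as predicted. Now I press through to the stop.

Call:
apply_moves(motion="0 0 -0.003 0 0 0 0.042; 0 0 -0.003 0 0 0 0.042; 0 0 -0.003 0 0 0 0.042; 0 0 0 0 0 0 0.042; 0 0 0 0 0 0 0.042")

```text
t: 5.75
ee_pos: [513.7, -95.9, 52.5]
orientation: [3.141, 0.174, 3.096]
wrist_force: [-6.9, 0.0, 22.4]
width: 42.0
grasp_force: 11.8
```

Run:
```python
from h import *
need([512.4,-95.2,52],10); print(env.sense()["wrist_force"])
a=cv2.resize(viewer.read_camera("side")[170:270,280:420],None,fx=4,fy=4,interpolation=cv2.INTER_CUBIC)
b=cv2.resize(viewer.read_camera("top")[140:240,320:420],None,fx=4,fy=4,interpolation=cv2.INTER_CUBIC)
cv2.imwrite("pics/s3.png",a[:, :400]); cv2.imwrite("pics/c3.png",np.hstack([a[:, :400],b]))
```

```text
q [-0.247  0.319  2.23   0.085  0.423 -1.847] ee [513.7 -95.9  52.5]
shift [-1.3  0.7 -0.5] turn [-0.01 -0.    0.01]
[-6.90643041e+00  9.28321336e-03  2.23790671e+01]
```

View pics/c3.png

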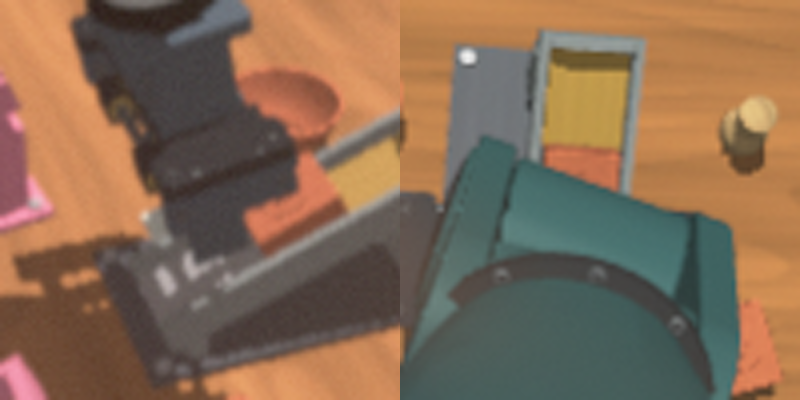

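The tile has left the nest: the brass plate is bare at (590,100) and the tile rests against the chute finger at (290,205). The 22 N push is well above the 9 N spring, so the bar is on its stop. I'll let it settle and check that it holds.

Call:
apply_moves(motion="0 0 0 0 0 0 0.042; 0 0 0 0 0 0 0.042; 0 0 0 0 0 0 0.042; 0 0 0 0 0 0 0.042; 0 0 0 0 0 0 0.042; 0 0 0 0 0 0 0.042; 0 0 0 0 0 0 0.042; 0 0 0 0 0 0 0.042")

```text
t: 6.65
ee_pos: [513.7, -95.9, 52.5]
orientation: [3.141, 0.175, 3.096]
wrist_force: [-7.2, 0.6, 21.0]
width: 42.3
grasp_force: 11.7
```

Run:
```python
from h import *
from plant import ticket
b=cv2.resize(viewer.read_camera("side")[170:270,280:420],None,fx=4,fy=4,interpolation=cv2.INTER_CUBIC)[:,:400]
d=np.abs(b.astype(int)-cv2.imread("pics/s3.png")).max(2); print("moved px frac",(d>60).mean())
s=env.sense();print(s["ee_pos"].round(1),s["wrist_force"].round(1))
if (d>60).mean()<.01 and 15<s["wrist_force"][2]<38: print(ticket.sign_off())
```

```text
moved px frac 0.0
[513.7 -95.8  52.5] [-7.7  1.6 21.5]
the job is handed in; nothing more can be done
None
```

The job is handed in after about 6.7 s: one finger holds the bar on its stop at about 21 N, and the tile is out of its nest, at rest on the chute against the other finger.

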